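# Lock the cross-lock forceps onto the long bone

### The job

Squeeze the cross-lock forceps (the crossed, self-closing ones with broad grey grips) open, bring their jaws down around the shaft of the upright long bone, and let go so that they grip it by themselves. Leave the forceps lying flat on the black board, jaws closed on the bone near the middle of the jaw faces, so that a colleague can lift it out by them.

Things in the scene. Friction and masses are not known exactly. Their poses are not given: they have to be found in the camera images.
- forceps_grips (a point): Midpoint between the two grey grips of the loose cross-lock forceps lying flat on the board, 10 mm above their underside; x points to the jaws, z up. Steel, 188 mm long, under 95 g. Grips: upright pads facing +y and -y, 40 long, 20 tall, 42 mm over their outer faces (47 at the front); squeezed (about 10 N; 15 to 30 N is good) they stop at 25 mm, parallel. End piece 70 mm behind, 18 tall; arms cross 56 ahead.
- forceps_jaws (a point): Midpoint between the two jaws of the forceps, 90 mm ahead of forceps_grips, 9 mm above the underside; same axes. Jaw faces reach from 26 mm behind to 20 mm ahead of it, 18 mm tall, and meet in the forceps' x-z plane; each jaw is 5 mm thick. Squeezing the grips OPENS the jaws, fully about 40 mm apart, half to each side; let go, they spring shut.
- forceps_left (a joint): Opening angle of each arm of the forceps (both move alike): 0 rad with the jaws shut on nothing, 0.12 rad fully squeezed open; about 0.037 rad when the jaws grip the bone's shaft.
- bone: Ivory long bone fixed upright in the black board (top 15 mm above the table); origin on its axis at the board's top. Round shaft 14 mm thick for the lowest 36 mm, then a head with two knobs side by side, 35 mm wide, top at 62. In the same row, order varies: a flat shoulder blade and a capped clear tube, lower. The board is clear for 150 mm on the robot's side of the row.
Things that resemble listed ones, but are neither listed nor needed, are in the scene too. Leave any pink look-alike of the part that bears forceps_grips alone.

How it is judged:
On the way, in this order (a step that is already met when the one before it is completed fails the run):
1. the forceps are squeezed open (value of joint forceps_left above 0.06 rad), for 0.1 s.
2. the open jaws are around the bone's shaft (value of joint forceps_left above 0.045 rad and horizontal distance between forceps_jaws and bone below 0.025 m and height (world z) of forceps_jaws below 0.05 m), for 0.05 s.
At the end, for the whole second after the job is handed in: The forceps lie flat on the board (within 10 degrees, both listed points less than 20 mm above the board's top) with the jaws sprung shut on the bone's shaft (opening angle 0.025 to 0.05 rad), the point midway between the jaws within 17 mm of the bone's axis, and at rest (horizontal distance between forceps_jaws and bone below 0.017 m and value of joint forceps_left between 0.025 and 0.05 rad and height (world z) of each of forceps_jaws, forceps_grips below 0.035 m and angle between forceps_jaws's own z axis and vertical below 0.17 rad and velocity of joint forceps_left between -0.05 and 0.05 rad/s); the robot touches nothing.
It also fails if it takes over 40 s, if anything falls off the work surface, if the arm or the gripper's body presses on something with over 40 N, if the wrist force passes 120 N, or if a joint passes its speed limit or range.

### The arm

A 6-joint arm with a two-finger parallel gripper is mounted at the origin on the work surface. World frame = base frame: x ahead of the robot, y to its left, z up, the work surface at z = 0. Lengths are in m, angles in rad, forces in N, time in s.
With the tool pointing down it reaches from about 0.35 to 0.875 m from the base axis. Payload 4.2 kg.
Tool frame: the origin (TCP) lies at the very end of the fingers, on their centre line; the grasp point (between the pads) lies 19 mm behind it; y points along the fingers, x is the direction in which the jaws open and shut, and the axes are right-handed (so a half turn about y gives the same grasp; the last joint's range is limited). The gripper opens to 87 mm and grips with 3 to 60 N. Pads are 19 mm wide; open, the fingers measure 117 mm over their backs; the gripper's body (75 mm by 190 mm) begins 51 mm behind the grasp point.
Start: joints at [1.549, 0.385, 0.008, 0, -1.194, -0.259], TCP at [0.173, 0.601, 0.223] pointing down, gripper open.
Joint ranges: [-3.14, 3.14], [-1.21, 2.06], [-1.07, 1.41], [-3.16, 2.05], [-2.99, -0.16], [-3.1, 3.1]. Speed limits (rad/s): [2.79, 2.79, 3.14, 3.14, 3.14, 3.14].

### API

Orientations are given as a unit quaternion [x, y, z, w].
In Python, from station import robot gives the robot as it stands.
- The arm moves only by the tool play_rows, never from a script. Its argument "commands" is a list of rows, each a list of 5 numbers: the shift along the tool's x, y, z in cm, then the turn about the tool's y in rad, then the closure in counts, from 0 (fully open) to 255 (shut). In form: [[tx, ty, tz, turn, claw], ...]. A call has 1 to 20 rows; each row is the pose to reach, as a shift and turn from the pose commanded when the call began, along the tool's axes at that moment; what a row does not reach only later rows make up. A row lasts 1/10 s, in which the tool goes at most 50 mm and 8.59 degrees, less where a joint would pass 70% of its speed; a pose out of reach is approached as far as the arm can. A call with a gripper value outside its range is refused whole. The fingers move at their own pace and stop on an object; the grip force is fixed at half the most. Time passes only in rows, so rows that repeat a pose let the fingers close. It gives the time, the measured TCP pose, the force and the opening at its end, in the units of the state.
- robot.state(): the state, without advancing time (a new reading comes with each control period).
- robot.snapshot(name): name is "scene" or "top" or "wrist"; returns a dict with "color" (480x640x3 uint8, red, green, blue), "camera_matrix" (3x3 intrinsics, pixels), "pose" (4x4, takes a point from camera to world coordinates); the wrist camera has in their place "hand_eye" (4x4, takes a point from camera to tool coordinates, whose origin is the TCP and whose axes are the tool frame's). Camera axes: x right, y down, z forward; pixel columns grow to the right and rows downward; lengths in m; the calibration is good to about 2 mm. A picture is of the moment at which its call begins: read the wrist's pose just before it. There is no depth.
- robot.close_job(): hands the job in, once; it reports no verdict.
The state is a dict: "time_s": time; "joints": joint angles; "qvel": joint speeds; "joint_efforts": joint torques, N m; "eef_pos": TCP position; "ee_rot": TCP orientation; "wrist_force": force on the tool from outside, world axes, zero at the start; "ft_torque": the same for the moment, N m; "finger_gap": opening from 0.0 (shut) to 1.0 (fully open).
Only numpy, scipy, OpenCV 4.12 (cv2) and the standard library are available. Lean on these libraries where they do the work, as an engineer would, in place of code of your own. Each camera call takes 0.05 s, during which the arm holds its last target. There are 200 camera calls.

## Working session

There is one attempt and no reset: what is moved stays moved. The work goes in short steps, Python scripts to look and compute and a tool call to move; the robot and the scene stay as the last step left them, time stands still between calls to the robot, and variables do not carry over. Pictures are saved under pics/ and viewed, about 8 in all and at most 12, crops included, and the job is handed in when it is done.

Besides the shell and the picture viewer there is one more tool, called as name(argument=value, ...), one argument or row to a line, values as JSON. play_rows: Moves the arm, as the interface text tells. Its arguments: {"type":"object","properties":{"commands":{"type":"array","items":{"type":"array","items":{"type":"number"}}}},"required":["commands"]}

```bash
mkdir -p pics; cat > h.py <<'E'
import numpy as np, cv2, json
from station import robot
from scipy.spatial.transform import Rotation as R
def snap(name, fn):
    s=robot.state(); d=robot.snapshot(name)
    cv2.imwrite('pics/'+fn+'.png', d['color'][:,:,::-1])
    K=np.array(d['camera_matrix'])
    if 'pose' in d: P=np.array(d['pose'])
    else:
        T=np.eye(4);T[:3,:3]=R.from_quat(s['ee_rot']).as_matrix();T[:3,3]=s['eef_pos'];P=T@np.array(d['hand_eye'])
    np.savez('pics/'+fn+'.npz',K=K,P=P)
def pt(fn,u,v,z):
    c=np.load('pics/'+fn+'.npz'); r=c['P'][:3,:3]@np.linalg.solve(c['K'],[u,v,1.]); o=c['P'][:3,3]
    return (o+r*(z-o[2])/r[2]).round(4)
def proj(fn,X):
    c=np.load('pics/'+fn+'.npz'); q=c['K']@(np.linalg.inv(c['P'])@np.r_[X,1])[:3]; return (q[:2]/q[2]).round(1)
E
python3 - <<'E'
from h import *
s=robot.state();print(s);print(R.from_quat(s['ee_rot']).as_matrix().round(3))
for n in('top','scene','wrist'): snap(n,n+'0'); c=np.load(f'pics/{n}0.npz');print(n,c['P'].round(3).tolist(),c['K'].round(0).tolist())
E
```

```text
{'time_s': 0.0, 'joints': array([ 1.54858442e+00,  3.85569766e-01,  6.64380511e-03, -5.24196766e-04,
       -1.19398691e+00, -2.58627424e-01]), 'qvel': array([ 0.00062114, -0.00053077, -0.00014987,  0.00229854, -0.00053015,
        0.00177917]), 'joint_efforts': array([-6.95388881e-04, -3.90670896e+01,  1.87398702e+01,  4.21993509e+00,
        1.07351015e-02, -2.10726162e-04]), 'eef_pos': array([0.17301835, 0.59995581, 0.22145492]), 'ee_rot': array([ 0.42564281, -0.56461752,  0.56558003, -0.42444609]), 'wrist_force': array([0.56507287, 0.28490285, 0.17355774]), 'ft_torque': array([ 0.02815107, -0.00505219, -0.01656583]), 'finger_gap': 1.0019147310768006}
[[-0.277 -0.001  0.961]
 [-0.961 -0.002 -0.277]
 [ 0.002 -1.     0.   ]]
top [[-0.08, -0.974, 0.212, 0.237], [-0.997, 0.079, -0.014, -0.04], [-0.003, -0.212, -0.977, 1.147], [0.0, 0.0, 0.0, 1.0]] [[566.0, 0.0, 323.0], [0.0, 566.0, 240.0], [0.0, 0.0, 1.0]]
scene [[-0.298, 0.688, -0.661, 1.134], [0.955, 0.209, -0.213, 0.176], [-0.009, -0.695, -0.719, 0.766], [0.0, 0.0, 0.0, 1.0]] [[515.0, 0.0, 318.0], [0.0, 515.0, 241.0], [0.0, 0.0, 1.0]]
wrist [[-0.278, -0.914, -0.294, 0.254], [-0.961, 0.266, 0.083, 0.576], [0.003, 0.305, -0.952, 0.384], [0.0, 0.0, 0.0, 1.0]] [[386.0, 0.0, 321.0], [0.0, 386.0, 247.0], [0.0, 0.0, 1.0]]
```

View pics/top0.png

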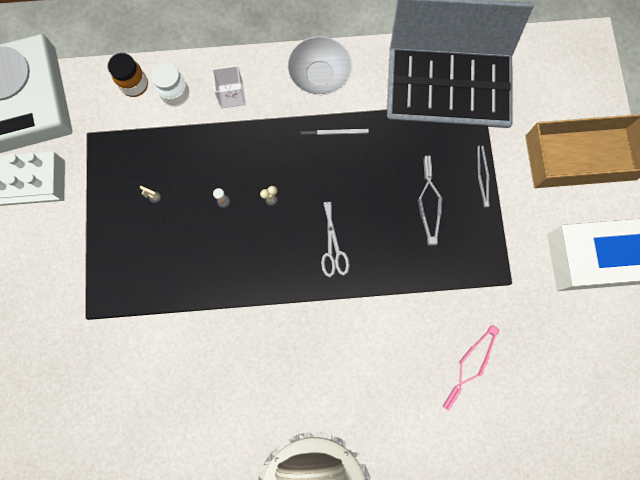

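View pics/scene0.png

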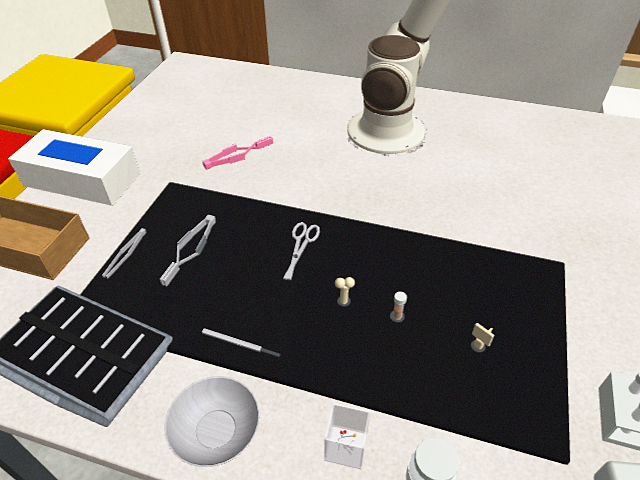

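The forceps candidates in the top view are: the steel crossed pair at (430,200), the steel tweezers at (484,175), the pink crossed pair at (472,365) and the scissors at (334,240). The crossed steel pair with broad grips fits, with its jaws towards the top at (427,160). The bone with two knobs is at (269,195). I'll confirm both in one crop.

```bash
python3 - <<'E'
from h import *
t=cv2.imread('pics/top0.png');s=cv2.imread('pics/scene0.png')
z=lambda im,x,y,w,h,k:cv2.resize(im[y:y+h,x:x+w],None,fx=k,fy=k,interpolation=cv2.INTER_CUBIC)
C=np.zeros((600,800,3),np.uint8)
C[:600,:300]=z(t,400,150,50,100,6)
C[:300,300:600]=z(t,245,170,50,50,6)
C[300:600,300:600]=z(s,320,265,50,50,6)
C[:600,600:800]=0
C[:400,600:800]=z(s,155,205,50*4//3+1,133,3)[:400,:200]
cv2.imwrite('pics/c1.png',C)
for u,v in[(427,158),(430,200),(432,240)]:print(pt('top0',u,v,.025))
E
```

```text
Traceback (most recent call last):
ValueError: could not broadcast input array from shape (399,200,3) into shape (400,200,3)
```

```bash
python3 - <<'E'
from h import *
t=cv2.imread('pics/top0.png');s=cv2.imread('pics/scene0.png')
z=lambda im,x,y,w,h,k:cv2.resize(im[y:y+h,x:x+w],None,fx=k,fy=k,interpolation=cv2.INTER_CUBIC)
C=np.zeros((600,800,3),np.uint8)
C[:600,:300]=z(t,400,150,50,100,6)
C[:300,300:600]=z(t,245,170,50,50,6)
C[300:600,300:600]=z(s,320,265,50,50,6)
C[:300,600:800]=z(s,155,205,67,100,3)[:300,:200]
cv2.imwrite('pics/c1.png',C)
for u,v in[(427,158),(430,200),(432,240)]:print(pt('top0',u,v,.025))
E
```

```text
[ 0.6375 -0.2881  0.025 ]
[ 0.5461 -0.2833  0.025 ]
[ 0.462  -0.2772  0.025 ]
```

View pics/c1.png

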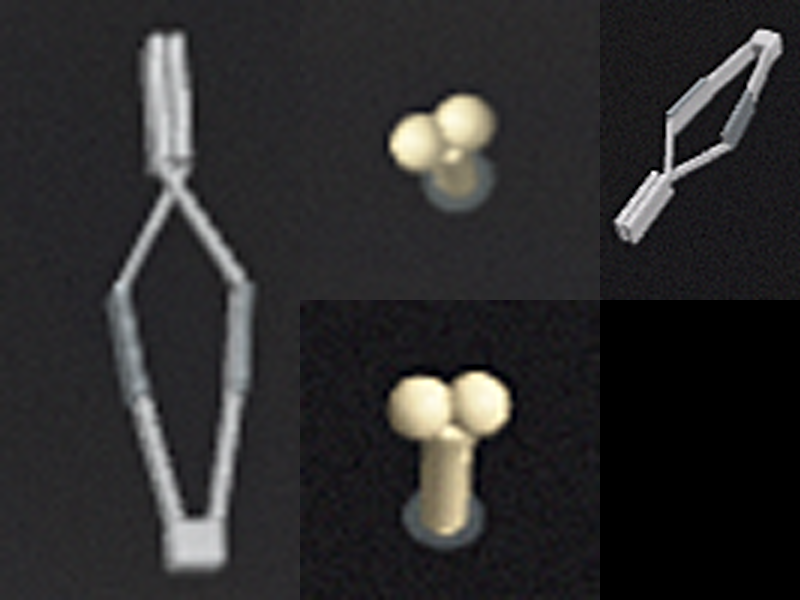

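```bash
python3 - <<'E'
from h import *
f=lambda x,y:(400+x/6,150+y/6)
for n,p,z in[('gL',(108,290),.035),('gR',(255,290),.035),('gLr',(135,400),.035),('gRr',(246,393),.035),('tip',(165,34),.033),('end',(195,543),.033),('cross',(174,180),.03)]:
    print(n,pt('top0',*f(*p),z))
print('bone',pt('top0',245+157/6,170+182/6,.015),pt('scene0',320+145/6,265+218/6,.015))
s=lambda x,y:(155+x/3,205+y/3)
print('scene end',pt('scene0',*s(168,40),.033),'tip',pt('scene0',*s(28,232),.033))
E
```

```text
gL [ 0.5489 -0.2571  0.035 ]
gR [ 0.5448 -0.307   0.035 ]
gLr [ 0.5097 -0.2618  0.035 ]
gRr [ 0.5091 -0.2994  0.035 ]
tip [ 0.6396 -0.2879  0.033 ]
end [ 0.4593 -0.2764  0.033 ]
cross [ 0.5876 -0.2853  0.03  ]
bone [0.575  0.0438 0.015 ] [0.5766 0.0448 0.015 ]
scene end [ 0.4635 -0.2722  0.033 ] tip [ 0.6444 -0.2801  0.033 ]
```

play_rows(
  commands=[
    [74.8, 2, 58.5, -0.22, 0],
    [74.8, 2, 58.5, -0.22, 0],
    [74.8, 2, 58.5, -0.22, 0],
    [74.8, 2, 58.5, -0.22, 0],
    [74.8, 2, 58.5, -0.22, 0],
    [74.8, 2, 58.5, -0.22, 0],
    [74.8, 2, 58.5, -0.22, 0],
    [74.8, 2, 58.5, -0.22, 0],
    [74.8, 2, 58.5, -0.22, 0],
    [74.8, 2, 58.5, -0.22, 0],
    [74.8, 2, 58.5, -0.22, 0],
    [74.8, 2, 58.5, -0.22, 0],
    [74.8, 2, 58.5, -0.22, 0],
    [74.8, 2, 58.5, -0.22, 0],
    [74.8, 2, 58.5, -0.22, 0],
    [74.8, 2, 58.5, -0.22, 0],
    [74.8, 2, 58.5, -0.22, 0],
    [74.8, 2, 58.5, -0.22, 0],
    [74.8, 2, 58.5, -0.22, 0],
    [74.8, 2, 58.5, -0.22, 0],
  ],
)

```text
time_s: 2.15
eef_pos: [0.529, -0.2851, 0.2004]
ee_rot: [-0.484, 0.517, -0.516, 0.483]
wrist_force: [-0.1, 1.0, -0.3]
finger_gap: 0.996
```

```bash
python3 - <<'E'
from h import *
s=robot.state();print(s['eef_pos'],R.from_quat(s['ee_rot']).as_matrix().round(3),s['qvel'].round(3),s['joints'].round(3))
snap('wrist','w1')
for p in[(.4593,-.2764,.033),(.53,-.2805,.035),(.6396,-.2879,.033)]:print(proj('w1',p))
im=cv2.imread('pics/w1.png')
cv2.imwrite('pics/w1b.png',im)
E
```

```text
[ 0.52895499 -0.28505454  0.20044964] [[-0.066 -0.002  0.998]
 [-0.998 -0.001 -0.066]
 [ 0.001 -1.    -0.002]] [ 0.067 -0.061 -0.083 -0.036 -0.016 -0.039] [-2.250e-01  3.610e-01 -8.700e-02  1.000e-03 -1.125e+00  1.729e+00]
[316.2 295.4]
[315.1 222.6]
[314.4  87.4]
```

View pics/w1.png

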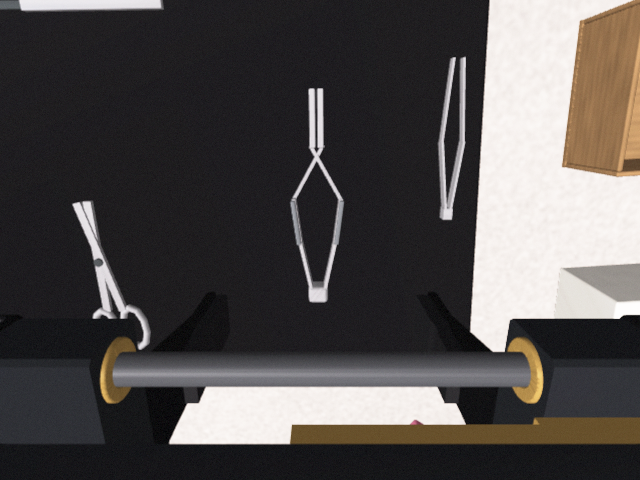

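The wrist view shows the forceps with jaw tips at (316,89), grip front outer corners at (291,202) and (343,202), rear corners at (298,244) and (337,244), and the end piece at (318,292). The tweezers are clear at (440,210), about 12 cm away.

```bash
python3 - <<'E'
from h import *
for n,u,v,z in[('tip',315.8,89,.033),('end',318,287,.033),('gf',317,202,.035),('gr',317.5,243,.035),('gl',291,202,.035),('gr',343,202,.035)]:print(n,pt('w1',u,v,z))
s=robot.state();Rm=R.from_quat(s['ee_rot']).as_matrix()
e=pt('w1',318,287,.033);t=pt('w1',315.8,89,.033);d=(t-e)/np.linalg.norm(t-e)
print('yaw',np.degrees(np.arctan2(d[1],d[0])),'tool z yaw',np.degrees(np.arctan2(Rm[1,2],Rm[0,2])),np.linalg.norm(t-e))
g=t-0.110*d;print('g',g,s['eef_pos'],'tool shift',Rm.T@(g-s['eef_pos']))
E
```

```text
tip [ 0.6383 -0.2889  0.033 ]
end [ 0.4678 -0.2787  0.033 ]
gf [ 0.5481 -0.2835  0.035 ]
gr [ 0.5112 -0.2813  0.035 ]
gl [ 0.5496 -0.2612  0.035 ]
gr [ 0.5466 -0.3058  0.035 ]
yaw -3.423585050796276 tool z yaw -3.734639616595867 0.17080483014247574
g [ 0.52849631 -0.2823311   0.033     ] [ 0.52788582 -0.28280367  0.200642  ] tool shift [-0.00042094  0.16764016  0.00101735]
```

play_rows(
  commands=[
    [0, 4, 0.15, 0, 0],
    [0, 8, 0.15, 0, 0],
    [0, 12, 0.15, 0, 0],
    [0, 15, 0.15, 0, 0],
    [0, 17, 0.15, 0, 0],
    [0, 18, 0.15, 0, 0],
    [0, 18.1, 0.15, 0, 0],
    [0, 18.1, 0.15, 0, 0],
    [0, 18.1, 0.15, 0, 0],
  ],
)

```text
time_s: 3.1
eef_pos: [0.5305, -0.2805, 0.0231]
ee_rot: [0.484, -0.514, 0.516, -0.485]
wrist_force: [-0.0, 0.7, 0.2]
finger_gap: 1.0
```

```bash
python3 - <<'E'
from h import *
s=robot.state();print(s['eef_pos'],s['wrist_force'])
E
```

```text
[ 0.53052156 -0.2805225   0.02313627] [-0.04690478  0.65583679  0.18967646]
```

play_rows(
  commands=[
    [0.2, 0.3, 0, 0, 0],
    [0.2, 0.3, 0, 0, 60],
    [0.2, 0.3, 0, 0, 110],
    [0.2, 0.3, 0, 0, 130],
    [0.2, 0.3, 0, 0, 150],
    [0.2, 0.3, 0, 0, 170],
    [0.2, 0.3, 0, 0, 190],
    [0.2, 0.3, 0, 0, 220],
    [0.2, 0.3, 0, 0, 255],
    [0.2, 0.3, 0, 0, 255],
    [0.2, 0.3, 0, 0, 255],
    [0.2, 0.3, 0, 0, 255],
    [0.2, 0.3, 0, 0, 255],
    [0.2, 0.3, 0, 0, 255],
  ],
)

```text
time_s: 4.5
eef_pos: [0.5294, -0.2824, 0.0186]
ee_rot: [0.485, -0.515, 0.515, -0.485]
wrist_force: [0.1, 0.8, -0.6]
finger_gap: 0.271
```

```bash
python3 - <<'E'
from h import *
s=robot.state();print(s['eef_pos'],s['wrist_force'],s['finger_gap']*87)
snap('wrist','w2')
cv2.imwrite('pics/w2c.png',cv2.imread('pics/w2.png')[:,120:520])
E
```

```text
[ 0.52937286 -0.28239534  0.01856797] [ 0.13537254  0.76002849 -0.64793773] 23.58017908431729
```

View pics/w2c.png

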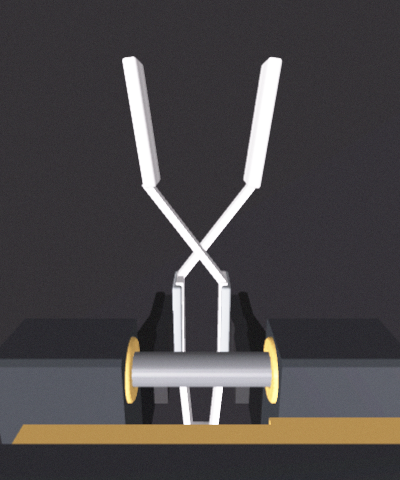

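```bash
python3 - <<'E'
from h import *
s=robot.state();Rm=R.from_quat(s['ee_rot']).as_matrix();p=np.array(s['eef_pos'])
for z in(.033,):
    a=pt('w2',248.5,59,z);b=pt('w2',395,59,z);m=(a+b)/2;print(a,b,m,Rm.T@(m-p))
    q=Rm.T@(m-p); j=Rm@(q-[0,0,.02])  # jaw offset from TCP (world)
print('jaw offset',j,'tool z',Rm[:,2],'x',Rm[:,0])
bone=np.array([.576,.0445,0]);d=Rm[:,2]
fin=bone-np.array([j[0],j[1],0]);pre=fin-.075*d
print('fin',fin,'pre',pre,'shift tool (cm) to pre', 100*Rm.T@(np.array([pre[0],pre[1],p[2]])-p))
E
```

```text
[ 0.6359 -0.2641  0.033 ] [ 0.6327 -0.3151  0.033 ] [ 0.6343 -0.2896  0.033 ] [ 0.00080584 -0.01442811  0.10515521]
jaw offset [ 0.08494802 -0.00597306  0.01443558] tool z [ 9.98155583e-01 -6.07077026e-02  8.72028193e-05] x [-6.07077075e-02 -9.98155585e-01  5.53707972e-05]
fin [0.49105198 0.05047306 0.        ] pre [ 4.16190309e-01  5.50261353e-02 -6.54021145e-06] shift tool (cm) to pre [-3.29944521e+01 -2.99086801e-03 -1.33474913e+01]
```

play_rows(
  commands=[
    [0, -3, 0, 0, 255],
    [0, -6, 0, 0, 255],
    [0, -9, 0, 0, 255],
    [-1, -10, -0.5, 0, 255],
    [-4, -10, -2, 0, 255],
    [-7, -10, -3, 0, 255],
    [-10, -10, -4, 0, 255],
    [-13, -10, -5, 0, 255],
    [-16, -10, -6, 0, 255],
    [-19, -10, -7.5, 0, 255],
    [-22, -10, -9, 0, 255],
    [-25, -10, -10, 0, 255],
    [-28, -10, -11.5, 0, 255],
    [-30, -10, -12.5, 0, 255],
    [-32, -10, -13, 0, 255],
    [-33, -10, -13.4, 0, 255],
    [-33, -10, -13.4, 0, 255],
    [-33, -10, -13.4, 0, 255],
    [-33, -10, -13.4, 0, 255],
  ],
)

```text
time_s: 6.45
eef_pos: [0.4155, 0.0545, 0.1183]
ee_rot: [-0.485, 0.515, -0.515, 0.484]
wrist_force: [-0.1, -0.7, -0.6]
finger_gap: 0.274
```

```bash
python3 - <<'E'
from h import *
s=robot.state();Rm=R.from_quat(s['ee_rot']).as_matrix();p=np.array(s['eef_pos'])
print(p,s['wrist_force'],s['finger_gap']*87,Rm.round(3).tolist())
snap('wrist','w3')
print(proj('w3',[.576,.0445,.015]),proj('w3',[.576,.0445,.05]))
E
```

```text
[0.41552298 0.05450797 0.11833154] [-0.08717424 -0.7236327  -0.60861202] 23.87770559555522 [[-0.062, -0.001, 0.998], [-0.998, -0.0, -0.062], [0.0, -1.0, -0.001]]
[320.  -12.7] [319.8 -35.7]
```

View pics/w3.png

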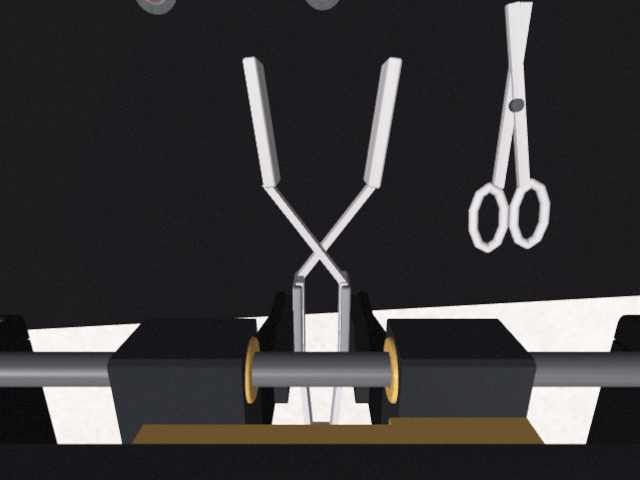

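play_rows(
  commands=[
    [0, -0.5, 0, 0, 255],
    [0, 3, 0, 0, 255],
    [0, 6, 0, 0, 255],
    [0, 8.5, 0, 0, 255],
    [0, 9.4, 0, 0, 255],
    [0, 9.4, 0, 0, 255],
    [0, 9.4, 1, 0, 255],
    [0, 9.4, 2, 0, 255],
    [0, 9.4, 3, 0, 255],
    [0, 9.4, 3.5, 0, 255],
    [0, 9.4, 3.5, 0, 255],
    [0, 9.4, 3.5, 0, 255],
  ],
)

```text
time_s: 7.7
eef_pos: [0.4504, 0.0528, 0.0245]
ee_rot: [-0.485, 0.515, -0.515, 0.484]
wrist_force: [-0.5, -0.2, -1.4]
finger_gap: 0.279
```

```bash
python3 - <<'E'
from h import *
s=robot.state();Rm=R.from_quat(s['ee_rot']).as_matrix();p=np.array(s['eef_pos'])
print(p,s['wrist_force'],s['finger_gap']*87)
print('board edge',pt('w3',320,317,.015))
snap('wrist','w4');snap('scene','s4')
C=np.zeros((480,800,3),np.uint8)
C[:,:400]=cv2.imread('pics/w4.png')[:,120:520]
C[:400,400:]=cv2.resize(cv2.imread('pics/s4.png')[230:330,290:390],None,fx=4,fy=4,interpolation=2)
cv2.imwrite('pics/c4.png',C)
E
```

```text
[0.45036821 0.05278446 0.02454372] [-0.50645632 -0.2236341  -1.39492909] 24.301677461678167
board edge [0.3575 0.0584 0.015 ]
```

View pics/c4.png

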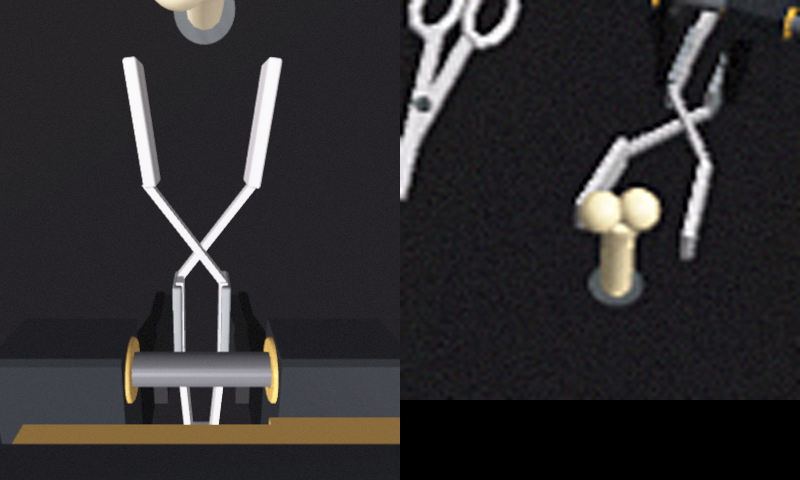

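```bash
python3 - <<'E'
from h import *
s=robot.state();Rm=R.from_quat(s['ee_rot']).as_matrix();p=np.array(s['eef_pos'])
b=pt('w4',324,17,.015);zt=p[2]+.0145
m=(pt('w4',248.5,59,zt)+pt('w4',395,59,zt))/2;j=m-.02*Rm[:,2]
print('bone',b,'jaw',j,'shift tool cm',100*Rm.T@(b-j))
j2=p+.088*Rm[:,2];print(100*Rm.T@(np.array([.5758,.0443,0])-j2))
E
```

```text
bone [0.5736 0.0434 0.015 ] jaw [0.53533697 0.04671551 0.03901122] shift tool cm [0.09777818 2.39899316 3.84072574]
[0.08701493 2.4432941  3.80041909]
```

play_rows(
  commands=[
    [0.1, 0, 1, 0, 255],
    [0.1, 0, 2, 0, 255],
    [0.1, 0, 3, 0, 255],
    [0.1, 0, 3.6, 0, 255],
    [0.1, 0, 3.8, 0, 255],
    [0.1, 0, 3.8, 0, 255],
    [0.1, 0.3, 3.8, 0, 255],
    [0.1, 0.5, 3.8, 0, 255],
    [0.1, 0.5, 3.8, 0, 255],
    [0.1, 0.5, 3.8, 0, 255],
  ],
)

```text
time_s: 8.8
eef_pos: [0.4882, 0.0497, 0.0195]
ee_rot: [-0.485, 0.515, -0.515, 0.485]
wrist_force: [0.3, 0.2, -1.8]
finger_gap: 0.27
```

```bash
python3 - <<'E'
from h import *
s=robot.state();p=np.array(s['eef_pos'])
print(p,s['wrist_force'],s['finger_gap']*87)
snap('wrist','w5');snap('scene','s5')
C=np.zeros((480,800,3),np.uint8)
C[:,:400]=cv2.imread('pics/w5.png')[:,120:520]
C[:400,400:]=cv2.resize(cv2.imread('pics/s5.png')[230:330,290:390],None,fx=4,fy=4,interpolation=2)
cv2.imwrite('pics/c5.png',C)
E
```

```text
[0.48823903 0.04970646 0.01947291] [ 0.29351302  0.19670009 -1.77067213] 23.513737262044845
```

View pics/c5.png

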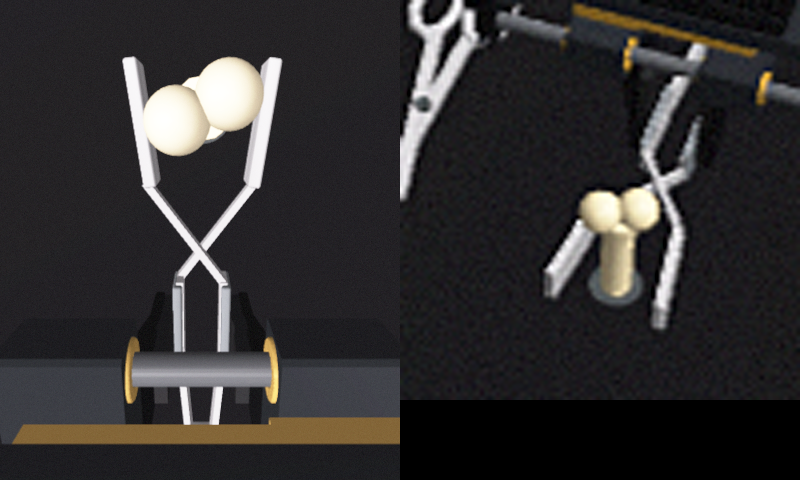

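The bone's shaft stands between the open jaws near the middle of the faces. I'll lower the last millimetre and release gently.

play_rows(
  commands=[
    [0, 0.08, 0, 0, 255],
    [0, 0.08, 0, 0, 255],
    [0, 0.08, 0, 0, 180],
    [0, 0.08, 0, 0, 170],
    [0, 0.08, 0, 0, 160],
    [0, 0.08, 0, 0, 150],
    [0, 0.08, 0, 0, 140],
    [0, 0.08, 0, 0, 120],
    [0, 0.08, 0, 0, 80],
    [0, 0.08, 0, 0, 30],
    [0, 0.08, 0, 0, 0],
    [0, 0.08, 0, 0, 0],
    [0, 0.08, 0, 0, 0],
    [0, 0.08, 0, 0, 0],
  ],
)

```text
time_s: 10.3
eef_pos: [0.4885, 0.0497, 0.0188]
ee_rot: [-0.485, 0.515, -0.515, 0.485]
wrist_force: [-0.2, 1.0, 0.0]
finger_gap: 0.957
```

```bash
python3 - <<'E'
from h import *
s=robot.state();p=np.array(s['eef_pos'])
print(p,s['wrist_force'],s['finger_gap']*87)
snap('wrist','w6');snap('scene','s6')
C=np.zeros((480,800,3),np.uint8)
C[:,:400]=cv2.imread('pics/w6.png')[:,120:520]
C[:400,400:]=cv2.resize(cv2.imread('pics/s6.png')[230:330,290:390],None,fx=4,fy=4,interpolation=2)
cv2.imwrite('pics/c6.png',C)
E
```

```text
[0.48845306 0.04969769 0.01875464] [-0.23535706  1.03332894  0.04158027] 83.28216593596687
```

View pics/c6.png

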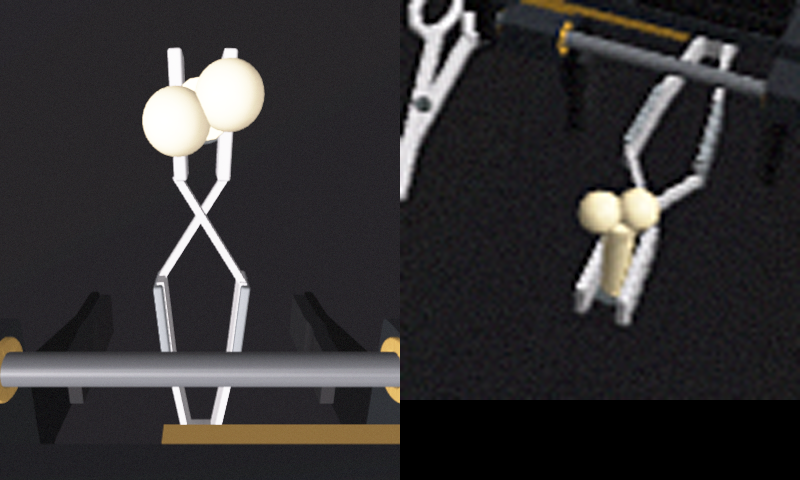

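play_rows(
  commands=[
    [0, -1, 0, 0, 0],
    [0, -3, 0, 0, 0],
    [0, -7, 0, 0, 0],
    [0, -11, 0, 0, 0],
    [0, -15, 0, 0, 0],
    [0, -18, 0, 0, 0],
    [0, -18, 0, 0, 0],
    [0, -18, 0, 0, 0],
    [0, -18, 0, 0, 0],
  ],
)

```text
time_s: 11.3
eef_pos: [0.4875, 0.0494, 0.198]
ee_rot: [-0.485, 0.515, -0.515, 0.484]
wrist_force: [-0.5, -0.1, -0.3]
finger_gap: 0.999
```

```bash
python3 - <<'E'
from h import *
s=robot.state();print(s['eef_pos'],s['wrist_force'],s['finger_gap'])
snap('wrist','w7');snap('scene','s7')
C=np.zeros((480,800,3),np.uint8)
C[:,:400]=cv2.imread('pics/w7.png')[:,120:520]
C[:400,400:]=cv2.resize(cv2.imread('pics/s7.png')[230:330,290:390],None,fx=4,fy=4,interpolation=2)
cv2.imwrite('pics/c7.png',C)
E
```

```text
[0.48754004 0.04942274 0.19795911] [-0.54549906 -0.05683183 -0.29782979] 0.9992578843039596
```

View pics/c7.png

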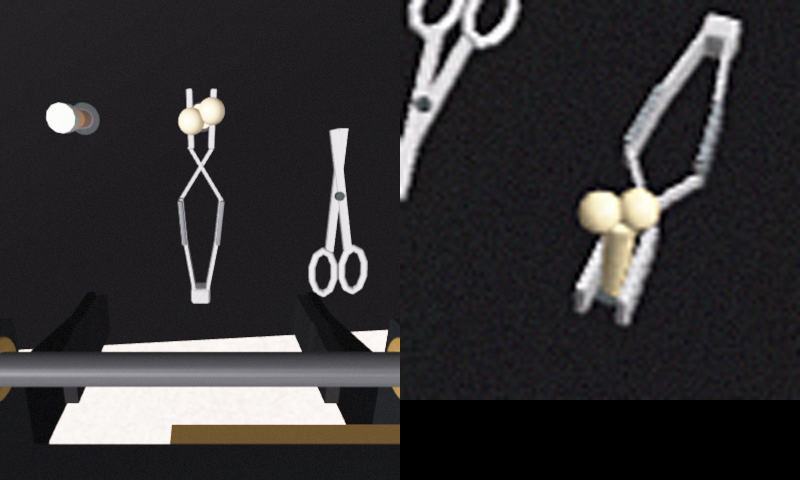

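The forceps lie flat and gripping: jaw tips at crop (188,90) and (214,90), end piece at (201,292), with the bone between the jaws. I'll do one numeric check of the jaw offset and then hand in.

```bash
python3 - <<'E'
from h import *
t=pt('w7',321,90,.033);e=pt('w7',321,287,.033);d=(t-e)/np.linalg.norm(t-e)
j=t-.02*d;b=np.array([.575,.0442,.033]);print(t,e,'len',np.linalg.norm(t-e),'jaw-bone mm',1000*(j-b))
gap=np.linalg.norm(pt('w7',311,118,.033)-pt('w7',331,118,.033));print('outer gap px ~',gap)
robot.close_job()
E
```

```text
[0.5957 0.0421 0.033 ] [0.4272 0.0526 0.033 ] len 0.16882683435994408 jaw-bone mm [ 0.7387183  -0.85612191  0.        ]
outer gap px ~ 0.016031219541881397
the job is handed in; nothing more can be done
```

The forceps now lie on the black board, sprung shut on the long bone's shaft. I handed the job in at about 11.4 s of the allowed 40 s; there is no verdict to report.

I squeezed the steel cross-lock forceps fully open by their grips and carried them over the scissors. I then lowered them in front of the bone and slid the open jaws around its shaft. After setting them down I opened the gripper slowly and lifted it straight up, well clear of everything.

- **Position:** the last wrist and scene pictures show the forceps lying flat with the bone between the jaws. The midpoint between the jaws works out to about 1 mm from the bone's axis, and the limit is 17 mm. My readings of the bone and forceps positions disagreed by 2 to 6 mm between cameras.
- **Forces:** the wrist force readings I took stayed below 2 N.
- **Opening angle:** I judged it only from the pictures and did not measure it. The one gap figure I printed (16 mm) came from guessed pixels, so it proves nothing.

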